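Serve a chocolate ball in the handled dish and square the dish up over its mat

ROBOT

A 6-joint arm with a two-finger parallel gripper is mounted at the origin on a cart in front of the work surface, level with it; the furniture and walls round the work are solid. World frame = base frame: x ahead of the robot, y to its left, z up, the work surface at z = 0. Lengths are in m, angles in rad, forces in N, time in s.
With the tool pointing down it reaches from about 0.275 to 0.825 m from the base axis. Payload 5.2 kg.
Tool frame: the origin (TCP) lies midway between the tips of the shut fingers; the grasp point (between the pads) lies 19 mm behind it; z points along the fingers, y is the line along which they close (so a half turn about z gives the same grasp; the last joint's range is limited). The gripper opens to 93 mm and grips with 3 to 60 N. Pads are 15 mm wide; open, the fingers measure 128 mm over their backs; the gripper's body (75 mm by 188 mm) begins 65 mm behind the grasp point.
Start: joints at [-1.528, 0.259, 1.535, -0, 1.348, -0.203], TCP at [0.134, -0.533, 0.219] pointing down, gripper open.
Joint ranges: [-3.14, 3.14], [-0.91, 2.08], [0.19, 2.58], [-1.22, 4.36], [0.22, 2.71], [-3.12, 3.12]. Speed limits (rad/s): [2.57, 2.57, 3.14, 3.14, 3.14, 3.14].

INTERFACE

Orientations are given as a unit quaternion [x, y, z, w].
In Python, from rig import robot gives the robot as it stands.
- The arm moves only by the tool jog_arm, never from a script. Its argument "deltas" is a list of rows, each a list of 7 numbers: the turn, a rotation vector about the tool's x, y, z in rad, then the shift along the tool's x, y, z in m, then the opening, from 0 (shut) to 1 (fully open). In form: [[rx, ry, rz, dx, dy, dz, jaw], ...]. A call has exactly 5 rows; each row is the pose to reach, as a shift and turn from the pose commanded when the call began, along the tool's axes at that moment; what a row does not reach only later rows make up. A row lasts 1/10 s, in which the tool goes at most 50 mm and 8.59 degrees, less where a joint would pass 70% of its speed; a pose out of reach is approached as far as the arm can. A call with a gripper value outside its range is refused whole. The fingers move at their own pace and stop on an object; "squeeze" is the grip in N (left out, the last holds). Time passes only in rows, so rows that repeat a pose let the fingers close, or fill a call up. It gives the time, the measured TCP pose, the force, the opening and the grip force at its end, in the units of the state.
- robot.sense(): the state, without advancing time (a new reading comes with each control period).
- robot.grab_frame(name): name is "scene" or "top" or "wrist"; returns the picture (384x512x3 uint8, blue, green, red); there is no depth.
- robot.get_calibration(name): a dict with "intrinsics" (3x3 intrinsics, pixels), "world_from_camera" (4x4, takes a point from camera to world coordinates). Camera axes: x right, y down, z forward; pixel columns grow to the right and rows downward; lengths in m; the calibration is good to about 2 mm. A picture is of the moment at which its call begins: read the wrist's pose just before it. get_calibration takes no time and is no camera call; for the wrist camera it gives the pose at the moment of the call.
- robot.job_done(): hands the job in; it is judged then, once.
The state is a dict: "time": time; "joints": joint angles; "qd": joint speeds; "tau": joint torques, N m; "eef_pos": TCP position; "tool_rot": TCP orientation; "wrist_force": force on the tool from outside, world axes, zero at the start; "moment": the same for the moment, N m; "width": opening from 0.0 (shut) to 1.0 (fully open); "grip_force": force on a finger pad.
Only numpy, scipy, OpenCV 4.12 (cv2) and the standard library are available. Lean on these libraries where they do the work, as an engineer would, in place of code of your own. Each camera call takes 0.05 s, during which the arm holds its last target. There are 200 camera calls.

TASK

Take the chocolate ball out of the sweets dispenser's catch bowl and lay it gently in the round dish with the strap handle, leaving the dish standing as it is while the ball rolls to rest in the middle. Then lift the dish by its handle straight up, 5 cm or more clear of the mat, and only then turn it a quarter turn, either way round, so that the handle runs lengthwise along the oblong mat, keeping it level and over the middle of the mat with the loose ball staying at its centre. Finish while still holding it there, level and still and at least 5 cm above the mat, so that I can wipe underneath: do not set it down or let go, and leave the other things alone.

Things in the scene. Friction and masses are not known exactly. Their poses are not given: they have to be found in the camera images.
- dispenser: Sweets dispenser, fixed. Origin: on the sideboard, under the centre of its steel catch bowl. +x points from the bowl back to the white housing with clear hopper (110 mm wide, front face 106 mm from the bowl's centre, 216 mm high). A steel chute slopes from the housing to 60 mm from the bowl's centre, 37 to 75 mm high. The sweets in the hopper do not come out.
- catch_bowl (a point): Centre of the catch bowl's inside floor, 6 mm above the sideboard. Round bowl, outer diameter 148 mm, rim 30 mm high; flat floor 40 mm wide, then a 9 degree cone to 50 mm radius, then steeper to the rim; axes as the dispenser.
- ball_center (a point): Centre of the one loose chocolate ball: dark brown, diameter 40 mm, about 30 g; it rolls freely and lies near the middle of the catch bowl at the start, its centre 26 mm above the sideboard.
- dish: Shallow round white dish, diameter 170 mm, about 0.3 kg, loose, standing on the mat. Origin: centre of its underside, z up, x along its handle. Inside, a flat spot 30 mm wide, 6 mm above the underside, then an 8 degree cone to 55 mm radius (12 mm up), then steeper to the rim, 24 mm high. A ball laid in it rolls to the middle, its top 46 mm up, and rests within a few seconds.
- dish_grip (a point): Middle of the bar of the dish's steel strap handle, 94 mm above the dish's underside and over its centre; axes as the dish. The bar is straight and level along x, 104 mm long, 12 mm wide (y), 8 mm high; from its ends the strap slopes out and down to the rim at x = +-83 mm.
- mat: Oblong cork table mat, fixed, 240 mm along its x axis, 170 mm along its y, 4 mm thick. Origin: centre of its underside. At the start the dish's handle lies across it, within about 10 degrees of its y axis.
- books_1: Row of upright books, fixed (never moves), right of the mat: about 190 mm deep (x 0.46 to 0.65), from y -0.07 to -0.35, up to 285 mm high. Go round or over it.
- spice: Spice jar, 41 mm wide, 105 mm high, fixed, right of the books; origin at its underside.
- vase: Dark vase, 92 mm wide, 200 mm high, fixed, behind the mat to the right; origin at its underside.
- lime: Lime, 55 mm, bystander; origin at its underside.
- cup: Small white cup with handle, 62x88x50 mm, bystander; origin at its underside.
- timer: Black and white kitchen timer, 61 mm wide, 52 mm high, bystander; origin at its underside.
- jar: Square glass jar with lid, 62x62x82 mm, bystander behind the mat; origin at its underside.
- mill: Brown wooden pepper mill, 58 mm wide, 165 mm high, bystander behind the mat; origin at its underside.
- shaker: Clear salt shaker, 44 mm wide, 90 mm high, bystander; origin at its underside.
- ball: The same ball as a body; its origin turns with it as it rolls, so use ball_center for its place.

How it is judged:
On the way, in this order (a step that is already met when the one before it is completed fails the run):
1. the ball lies loose and nearly still near the middle of the dish, which still stands on the mat (horizontal distance between ball_center and dish below 0.03 m and z of ball_center in the frame of dish below 0.04 m and contact force between the fingers and ball below 0.1 N and linear speed of ball below 0.08 m/s and height (world z) of dish below 0.012 m and angle between the x axis of dish and the x axis of mat, either way round above 1 rad), for 0.3 s.
2. the dish is lifted well clear of the mat, not yet turned, the ball in it (z of dish in the frame of mat above 0.035 m and angle between the x axis of dish and the x axis of mat, either way round above 1 rad and horizontal distance between ball_center and dish below 0.035 m and contact force between the fingers and dish above 0.5 N), for 0.1 s.
At the end, for the whole second after the job is handed in: Dish held by the fingers 45 to 250 mm above the mat, centre within 50 mm of the mat's, handle within 0.14 rad of the mat's long side, tilt under 0.1 rad, at rest; ball loose in it, still, within 25 mm of its centre, untouched (z of dish in the frame of mat between 0.045 and 0.25 m and horizontal distance between dish and mat below 0.05 m and angle between the x axis of dish and the x axis of mat, either way round below 0.14 rad and angle between dish's own z axis and vertical below 0.1 rad and horizontal distance between ball_center and dish below 0.025 m and z of ball_center in the frame of dish between 0.015 and 0.04 m and contact force between the fingers and ball below 0.1 N and contact force between the fingers and dish above 0.5 N and linear speed of dish below 0.02 m/s and angular speed of dish below 0.1 rad/s and linear speed of ball below 0.05 m/s); the arm keeps its last pose, push and grip.
It fails at once if the ball runs more than 45 mm from the centre of the lifted dish (z of dish in the frame of mat above 0.02 m and horizontal distance between ball_center and dish above 0.045 m).
It fails at once if the dish is tipped by more than 0.2 rad (angle between dish's own z axis and vertical above 0.2 rad).
It fails at once if the dish is knocked or pushed about before the ball is in it (height (world z) of dish below 0.012 m and distance of dish from where it was at the start of the episode above 0.03 m).
It fails at once if the ball is dropped hard, or falls on the sideboard or the mat ((linear speed of ball above 0.9 m/s and contact force between the fingers and ball below 0.1 N) or height (world z) of ball_center below 0.0225 m).
It fails at once if one of the other things on the sideboard is disturbed (distance of any of lime, cup, timer, jar, mill, shaker from where it was at the start of the episode above 0.02 m).
It also fails if it takes over 64 s, if anything falls off the work surface, if the arm or the gripper's body presses on something with over 40 N, if the wrist force passes 120 N, or if a joint passes its speed limit or range.

## Working session

There is one attempt and no reset: what is moved stays moved. The work goes in short steps, Python scripts to look and compute and a tool call to move; the robot and the scene stay as the last step left them, time stands still between calls to the robot, and variables do not carry over. Pictures are saved under pics/ and viewed, at most 10 in all, crops included, and the job is handed in when it is done.

Besides the shell and the picture viewer there is one more tool, called by a JSON object that holds its "name" and its "arguments". jog_arm: Moves the arm, as the interface text tells. Its arguments: {"type":"object","properties":{"deltas":{"type":"array"},"squeeze":{"type":"number"}},"required":["deltas"]}

```bash
mkdir -p pics
cat > h.py <<'E'
import numpy as np, cv2
from rig import robot
from scipy.spatial.transform import Rotation as R
def ray(cal,u,v,z):
    K=np.array(cal["intrinsics"]);T=np.array(cal["world_from_camera"])
    d=T[:3,:3]@np.linalg.solve(K,[u,v,1]);o=T[:3,3]
    return (o+d*(z-o[2])/d[2]).round(4)
def proj(cal,p):
    K=np.array(cal["intrinsics"]);T=np.array(cal["world_from_camera"])
    q=K@(T[:3,:3].T@(np.array(p)-T[:3,3]));return (q[:2]/q[2]).round(1)
def delta(p,yaw=None):
    """tool-frame row to TCP p, tool down with tool y at given yaw (world, mod pi)"""
    s=robot.sense();r=R.from_quat(s["tool_rot"]);M=r.as_matrix()
    d=M.T@(np.array(p)-s["eef_pos"]);
    if yaw is None: rv=np.zeros(3)
    else:
        best=None
        for k in (0,1):
            a=yaw+k*np.pi;y=np.array([np.cos(a),np.sin(a),0]);z=np.array([0,0,-1.])
            T=np.c_[np.cross(y,z),y,z];v=R.from_matrix(M.T@T).as_rotvec()
            print("rv",v.round(3),"d",d.round(4))
        return
    print("d",d.round(4))
E
python3 - <<'E'
from h import *
s=robot.sense();print({k:np.round(v,3) for k,v in s.items()})
ims=[]
for n in ("top","scene"):
    im=robot.grab_frame(n);cv2.imwrite(f"pics/{n}0.png",cv2.resize(im,(800,600),interpolation=cv2.INTER_CUBIC))
    c=robot.get_calibration(n);print(n,np.round(c["intrinsics"],1).tolist(),np.round(c["world_from_camera"],3).tolist())
E
```

```text
{'time': np.float64(0.0), 'joints': array([-1.528,  0.259,  1.536, -0.   ,  1.348, -0.203]), 'qd': array([-0.001, -0.001, -0.   ,  0.001, -0.001,  0.001]), 'tau': array([-1.0000e-03, -4.3731e+01, -2.8400e+01,  7.2000e-02,  4.2000e-02,
       -0.0000e+00]), 'eef_pos': array([ 0.134, -0.533,  0.218]), 'tool_rot': array([ 0.992,  0.123,  0.   , -0.001]), 'wrist_force': array([-0.821,  0.256, -0.427]), 'moment': array([0.011, 0.032, 0.021]), 'grip_force': np.float64(0.0), 'width': np.float64(0.998)}
top [[393.2, 0.0, 260.4], [0.0, 393.2, 193.6], [0.0, 0.0, 1.0]] [[-0.018, -0.996, 0.087, 0.44], [-1.0, 0.018, -0.003, -0.041], [0.001, -0.087, -0.996, 1.204], [0.0, 0.0, 0.0, 1.0]]
scene [[445.9, 0.0, 259.8], [0.0, 445.9, 193.4], [0.0, 0.0, 1.0]] [[-0.634, -0.31, 0.708, -0.368], [-0.773, 0.277, -0.571, 0.728], [-0.019, -0.91, -0.415, 0.623], [0.0, 0.0, 0.0, 1.0]]
```

View pics/top0.png

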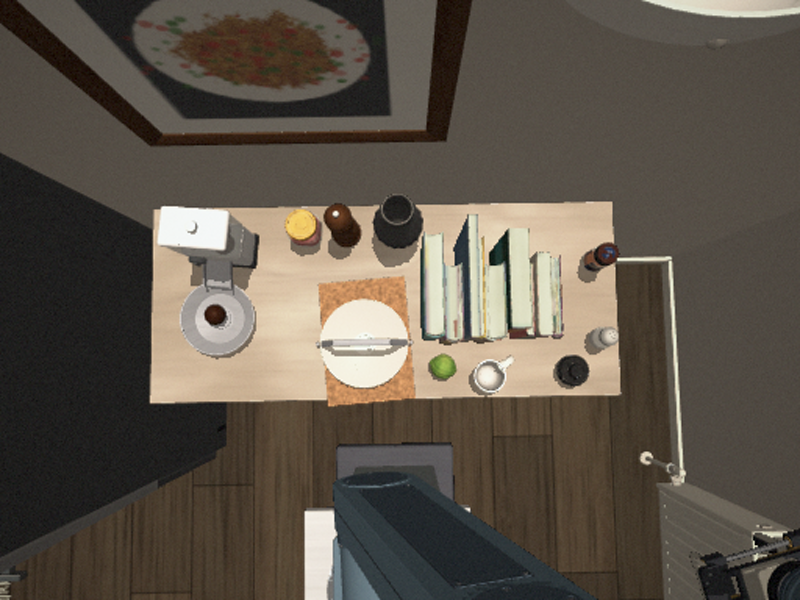

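View pics/scene0.png

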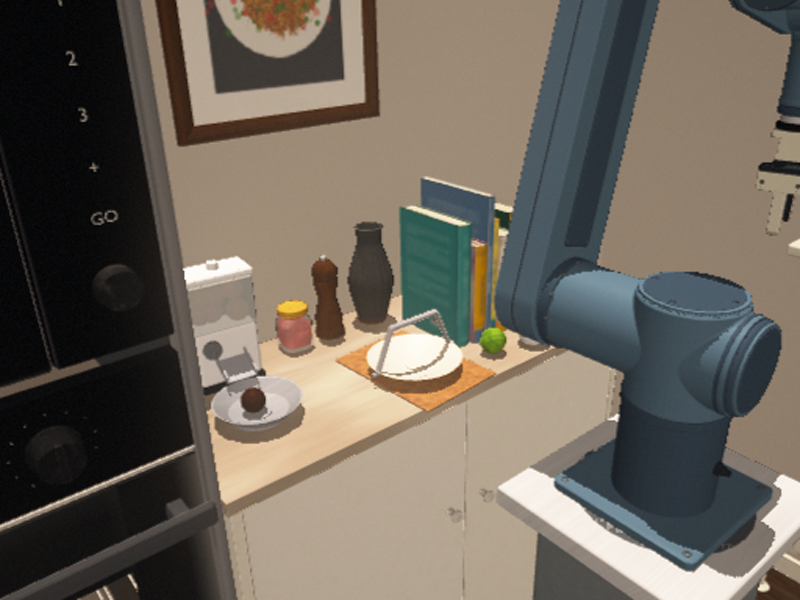

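The top view (in 800x600 pixels) shows the ball at (215,315), the bowl around (218,320), and the handle bar running from (322,344) to (407,343). The mat corners are at (319,284), (405,277), (413,398) and (329,405). In the scene view a tall black appliance stands to the left of the sideboard.

Run:
```python
from h import *
c=robot.get_calibration("top")
for n,u,v,z in [("edgeL",152,300,0),("edgeF",300,402,0),("ball",215,315,.03),("bowlc",218,320,.03),("bowl L",180,320,.03),("bowl R",255,320,.03),("houseL",160,240,.216),("houseR",228,244,.216),("dishL",321,345,.028),("dishR",409,343,.028),("barL",331,344,.1),("barR",401,342.5,.1),("dish far",365,299,.028),("dish near",363,388,.028),("m1",319,284,.004),("m2",405,277,.004),("m3",413,398,.004),("m4",329,405,.004),("book",422,235,.25),("bookbase",424,335,.25),("lime",443,367,.03)]:
    print(n,ray(c,u*.64,v*.64,z))
im=cv2.imread("pics/top0.png")
cr=cv2.resize(cv2.resize(im,(512,384))[160:270,100:280],(800,489),interpolation=cv2.INTER_CUBIC);cv2.imwrite("pics/crop1.png",cr)
```

```text
edgeL [0.5596 0.4566 0.    ]
edgeF [0.3558 0.166  0.    ]
ball [0.5257 0.3231 0.03  ]
bowlc [0.516  0.3173 0.03  ]
bowl L [0.5173 0.39   0.03  ]
bowl R [0.5147 0.2465 0.03  ]
houseL [0.6362 0.3561 0.216 ]
houseR [0.6276 0.2454 0.216 ]
dishL [0.4648 0.1208 0.028 ]
dishR [ 0.4656 -0.0473  0.028 ]
barL [0.4648 0.093  0.1   ]
barR [ 0.4652 -0.0326  0.1   ]
dish far [0.5516 0.0357 0.028 ]
dish near [0.3819 0.0415 0.028 ]
m1 [0.5851 0.1274 0.004 ]
m2 [ 0.5959 -0.0419  0.004 ]
m3 [ 0.3598 -0.0533  0.004 ]
m4 [0.3493 0.1093 0.004 ]
book [ 0.6302 -0.0697  0.25  ]
bookbase [ 0.4728 -0.0697  0.25  ]
lime [ 0.4189 -0.1111  0.03  ]
```

View pics/crop1.png

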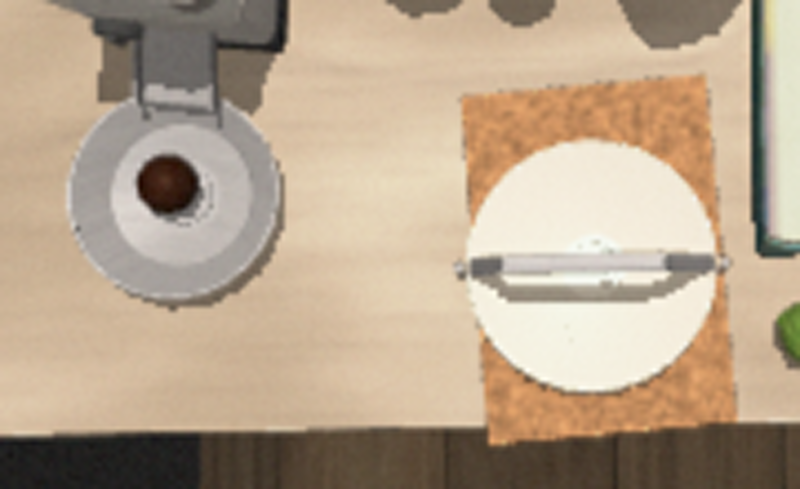

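The crop puts the ball at (167,183), the bowl centre near (175,198), and the bar ends at (503,263) and (666,262). The mat is turned about 4° and the dish handle lies close to world y.

Run:
```python
from h import *
c=robot.get_calibration("top")
for n,u,v,z in [("ball",167,183,.028),("bowl",174.5,198,.03),("barL",503,263,.101),("barR",666,262,.101),("dishL",466,265,.028),("dishR",718,265,.028),("dfar",595,138,.028),("dnear",592,392,.028)]:
    print(n,ray(c,100+u/4.444,160+v/4.444,z))
c=robot.get_calibration("scene");print("ball",ray(c,253*.64,400*.64,.026),ray(c,411*.64,324*.64,.1),proj(c,[.466,.04,.1])/.64)
c=robot.get_calibration("wrist");T=np.array(c["world_from_camera"]);s=robot.sense()
print(np.round(c["intrinsics"],0).tolist(), (R.from_quat(s["tool_rot"]).as_matrix().T@T[:3,:3]).round(2).tolist(),(R.from_quat(s["tool_rot"]).as_matrix().T@(T[:3,3]-s["eef_pos"])).round(3))
delta([.14,-.38,.33],np.pi/2);delta([.38,0,.33],np.pi/2);delta([.4,.2,.33],np.pi/2);delta([.52,.325,.12],np.pi/2)
```

```text
ball [0.5271 0.3238 0.028 ]
bowl [0.5167 0.3181 0.03  ]
barL [0.4674 0.0891 0.101 ]
barR [ 0.4662 -0.0137  0.101 ]
dishL [0.4683 0.1225 0.028 ]
dishR [ 0.4653 -0.0467  0.028 ]
dfar [0.5525 0.0349 0.028 ]
dnear [0.3822 0.0389 0.028 ]
ball [0.5227 0.3267 0.026 ] [0.4496 0.059  0.1   ] [413.4375  317.65625]
[[341.0, 0.0, 257.0], [0.0, 341.0, 192.0], [0.0, 0.0, 1.0]] [[-0.0, -0.96, -0.27], [1.0, -0.0, 0.0], [-0.0, -0.27, 0.96]] [ 0.073 -0.    -0.165]
rv [ 0.000e+00 -2.000e-03 -2.896e+00] d [ 0.0432 -0.1471 -0.1118]
rv [-0.002 -0.     0.246] d [ 0.0432 -0.1471 -0.1118]
rv [ 0.000e+00 -2.000e-03 -2.896e+00] d [ 0.3685 -0.4572 -0.1112]
rv [-0.002 -0.     0.246] d [ 0.3685 -0.4572 -0.1112]
rv [ 0.000e+00 -2.000e-03 -2.896e+00] d [ 0.4365 -0.6464 -0.1109]
rv [-0.002 -0.     0.246] d [ 0.4365 -0.6464 -0.1109]
rv [ 0.000e+00 -2.000e-03 -2.896e+00] d [ 0.5832 -0.7381  0.0993]
rv [-0.002 -0.     0.246] d [ 0.5832 -0.7381  0.0993]
```

```bash
cat >> h.py <<'E'
def plan(wps):
    """wps: [(x,y,z,yaw of tool y)], prints the end row of each call from the pose before"""
    s=robot.sense();p=np.array(s["eef_pos"]);y=R.from_quat(s["tool_rot"]).as_matrix()[:,1];yaw=np.arctan2(y[1],y[0])
    for w in wps:
        a=np.sin(yaw),-np.cos(yaw);d=np.array(w[:3])-p
        Y=np.array([np.cos(yaw),np.sin(yaw),0]);X=np.cross(Y,[0,0,-1])
        print("rz",round(yaw-w[3],3),"d",(d@X).round(3),(d@Y).round(3),round(-d[2],3));p=np.array(w[:3]);yaw=w[3]
E
python3 - <<'E'
from h import *
plan([(.2,-.36,.33,-.625),(.30,-.16,.33,.075),(.4,.04,.33,.775),(.48,.25,.33,1.471),(.50,.325,.17,1.571)])
E
```

```text
rz -0.7 d 0.106 -0.152 -0.112
rz -0.7 d 0.221 -0.036 -0.0
rz -0.7 d 0.192 0.115 -0.0
rz -0.696 d 0.094 0.204 -0.0
rz -0.1 d -0.012 0.077 0.16
```

{"name": "jog_arm", "arguments": {"deltas": [[0,0,-0.14,0.021,-0.03,-0.022,1],[0,0,-0.28,0.042,-0.061,-0.045,1],[0,0,-0.42,0.064,-0.091,-0.067,1],[0,0,-0.56,0.085,-0.122,-0.09,1],[0,0,-0.7,0.106,-0.152,-0.112,1]]}}

```text
time: 0.6
eef_pos: [0.1999, -0.3585, 0.3312]
tool_rot: [0.889, 0.458, 0.0, -0.0]
wrist_force: [1.0, -0.7, 0.2]
width: 1.002
grip_force: 0.0
```

{"name": "jog_arm", "arguments": {"deltas": [[0,0,-0.14,0.044,-0.007,0,0.8],[0,0,-0.28,0.088,-0.014,0,0.8],[0,0,-0.42,0.133,-0.022,0,0.6],[0,0,-0.56,0.177,-0.029,0,0.6],[0,0,-0.7,0.221,-0.036,0,0.6]]}}

```text
time: 1.1
eef_pos: [0.2999, -0.1581, 0.3305]
tool_rot: [0.678, 0.735, 0.0, 0.0]
wrist_force: [1.1, -0.2, 0.5]
width: 0.632
grip_force: 0.0
```

{"name": "jog_arm", "arguments": {"deltas": [[0,0,-0.14,0.038,0.023,0,0.6],[0,0,-0.28,0.077,0.046,0,0.6],[0,0,-0.42,0.115,0.069,0,0.6],[0,0,-0.56,0.154,0.092,0,0.6],[0,0,-0.7,0.192,0.115,0,0.6]]}}

```text
time: 1.6
eef_pos: [0.4003, 0.0422, 0.3306]
tool_rot: [0.385, 0.923, -0.0, 0.0]
wrist_force: [0.3, -1.0, -0.2]
width: 0.603
grip_force: 0.0
```

{"name": "jog_arm", "arguments": {"deltas": [[0,0,-0.14,0.019,0.041,0,0.6],[0,0,-0.28,0.038,0.082,0,0.6],[0,0,-0.42,0.056,0.122,0,0.6],[0,0,-0.56,0.075,0.163,0,0.6],[0,0,-0.7,0.094,0.204,0,0.6]]}}

```text
time: 2.1
eef_pos: [0.4801, 0.252, 0.3302]
tool_rot: [0.045, 0.999, -0.0, -0.0]
wrist_force: [0.9, -0.2, -0.0]
width: 0.603
grip_force: 0.0
```

{"name": "jog_arm", "arguments": {"deltas": [[0,0,-0.02,-0.003,0.015,0.03,0.6],[0,0,-0.04,-0.006,0.03,0.06,0.6],[0,0,-0.06,-0.009,0.045,0.09,0.6],[0,0,-0.08,-0.012,0.06,0.12,0.6],[0,0,-0.09,-0.012,0.076,0.16,0.6]]}}

```text
time: 2.6
eef_pos: [0.5002, 0.3254, 0.1702]
tool_rot: [0.003, 1.0, 0.0, 0.001]
wrist_force: [1.3, 0.4, -0.3]
width: 0.599
grip_force: 0.0
```

Run:
```python
from h import *
im=robot.grab_frame("wrist");c=robot.get_calibration("wrist")
np.save("wc.npy",c["world_from_camera"]);cv2.imwrite("pics/w1.png",im)
h=cv2.inRange(im,(0,0,0),(60,60,90));
print(proj(c,[.5245,.325,.026]),proj(c,[.5167,.318,.006]),robot.sense()["eef_pos"].round(4),robot.sense()["joints"].round(2))
```

```text
[256.2 213.6] [249.1 199.6] [0.496  0.3257 0.1621] [ 0.39  0.38  1.5   0.    1.27 -1.17]
```

View pics/w1.png

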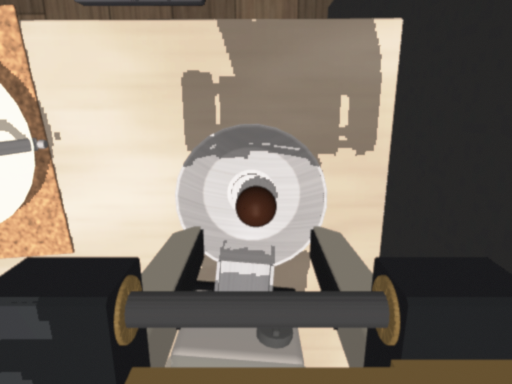

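The ball shows at (256,206) with a radius of about 20, and the bowl rim at 178–326 horizontally. The TCP reading shifted around the picture, so I'll re-read it.

Run:
```python
from h import *
s=robot.sense();print(s["eef_pos"].round(4),s["qd"].round(3),s["time"])
robot.grab_frame("top")
s=robot.sense();print(s["eef_pos"].round(4),s["qd"].round(3),s["time"])
im=robot.grab_frame("wrist");c=robot.get_calibration("wrist");s=robot.sense();print(s["eef_pos"].round(4))
m=(im.max(2)<75)&(im[:,:,2]>im[:,:,0]+8);m[:150]=0;m[235:]=0;m[:,:220]=0;m[:,300:]=0
n,l,st,ce=cv2.connectedComponentsWithStats(m.astype(np.uint8));i=1+st[1:,4].argmax();print(st[i],ce[i],ray(c,*ce[i],.026))
```

```text
[0.496  0.3257 0.1621] [-0.021 -0.017  0.024 -0.013  0.167 -0.026] 2.65
[0.4955 0.3243 0.1644] [-0.022 -0.067 -0.075 -0.02   0.085 -0.014] 2.7
[0.4971 0.3241 0.1676]
[ 238  195   40   40 1139] [257.48726953 213.61369622] [0.528  0.3245 0.026 ]
```

{"name": "jog_arm", "arguments": {"deltas": [[0,0,0,-0.01,0,0.02,0.56],[0,0,0,-0.02,0,0.05,0.56],[0,0,0,-0.027,0,0.08,0.56],[0,0,0,-0.027,0,0.105,0.56],[0,0,0,-0.027,0,0.12,0.56]]}}

```text
time: 3.25
eef_pos: [0.527, 0.3235, 0.051]
tool_rot: [0.003, 1.0, -0.0, 0.0]
wrist_force: [0.1, 0.1, -0.1]
width: 0.563
grip_force: 0.0
```

{"name": "jog_arm", "arguments": {"deltas": [[0,0,0,0,0,0,0.56],[0,0,0,0,0,0,0.56],[0,0,0,0,0,0,0.56],[0,0,0,0,0,0,0.56],[0,0,0,0,0,0,0.56]]}}

```text
time: 3.75
eef_pos: [0.5268, 0.3246, 0.0519]
tool_rot: [0.003, 1.0, 0.0, 0.001]
wrist_force: [0.7, 0.4, -0.1]
width: 0.562
grip_force: 0.0
```

Run:
```python
from h import *
im=robot.grab_frame("wrist");c=robot.get_calibration("wrist");cv2.imwrite("pics/w2.png",im)
s=robot.sense();print(s["eef_pos"].round(4),proj(c,[.527,.3245,.026]),R.from_quat(s["tool_rot"]).as_matrix().round(3)[:,1])
m=(im.max(2)<75)&(im[:,:,2]>im[:,:,0]+8)
n,l,st,ce=cv2.connectedComponentsWithStats(m.astype(np.uint8))
for i in range(1,n):
    if st[i,4]>400: print(st[i],ray(c,*ce[i],.026))
```

```text
[0.5267 0.3245 0.0516] [256.2 227.1] [0.006 1.    0.   ]
[ 224  192   65   65 3186] [0.5249 0.3246 0.026 ]
```

View pics/w2.png

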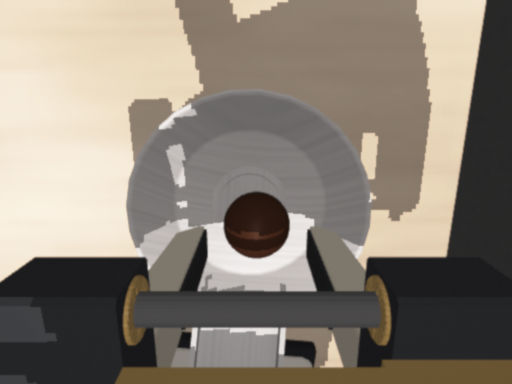

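The ball sits at (257,225), centred between the fingers. I'll lower and close.

{"name": "jog_arm", "arguments": {"deltas": [[0,0,0,0.002,0,0.01,0.56],[0,0,0,0.002,0,0.02,0.56],[0,0,0,0.002,0,0.03,0.56],[0,0,0,0.002,0,0.037,0.56],[0,0,0,0.002,0,0.037,0.56]]}}

```text
time: 4.3
eef_pos: [0.5231, 0.3239, 0.0117]
tool_rot: [0.003, 1.0, -0.001, -0.002]
wrist_force: [0.2, -0.3, -0.5]
width: 0.557
grip_force: 0.0
```

{"name": "jog_arm", "arguments": {"deltas": [[0,0,0,0,0,0,0.5],[0,0,0,0,0,0,0.44],[0,0,0,0,0,0,0.38],[0,0,0,0,0,0,0.3],[0,0,0,0,0,0,0.3]], "squeeze": 6}}

```text
time: 4.8
eef_pos: [0.5246, 0.3245, 0.0141]
tool_rot: [0.003, 1.0, 0.0, 0.0]
wrist_force: [-0.2, 0.6, 1.2]
width: 0.422
grip_force: 6.0
```

{"name": "jog_arm", "arguments": {"deltas": [[0,0,0,0,0,-0.01,0.3],[0,0,0,0,0,-0.04,0.3],[0,0,0,0,0,-0.08,0.3],[0,0,0,0,0,-0.12,0.3],[0,0,0,0,0,-0.15,0.3]], "squeeze": 8}}

```text
time: 5.3
eef_pos: [0.5248, 0.3246, 0.1673]
tool_rot: [0.003, 1.0, 0.001, 0.001]
wrist_force: [0.4, 0.1, -0.1]
width: 0.425
grip_force: 8.0
```

{"name": "jog_arm", "arguments": {"deltas": [[0,0,0,0.005,-0.015,-0.02,0.3],[0,0,0,0.015,-0.045,-0.03,0.3],[0,0,0,0.03,-0.08,-0.03,0.3],[0,0,0,0.045,-0.115,-0.03,0.3],[0,0,0,0.055,-0.145,-0.03,0.3]]}}

```text
time: 5.8
eef_pos: [0.4672, 0.1783, 0.1945]
tool_rot: [0.003, 1.0, -0.0, 0.0]
wrist_force: [0.5, 0.5, -0.3]
width: 0.426
grip_force: 8.0
```

{"name": "jog_arm", "arguments": {"deltas": [[0,0,0,0.01,-0.035,0,0.3],[0,0,0,0.02,-0.07,0,0.3],[0,0,0,0.03,-0.105,0,0.3],[0,0,0,0.038,-0.13,0,0.3],[0,0,0,0.043,-0.142,0,0.3]]}}

```text
time: 6.3
eef_pos: [0.4239, 0.0361, 0.1945]
tool_rot: [0.004, 1.0, -0.0, 0.0]
wrist_force: [-0.1, -0.2, -0.5]
width: 0.424
grip_force: 8.0
```

{"name": "jog_arm", "arguments": {"deltas": [[0,0,0,0,0,0,0.3],[0,0,0,0,0,0,0.3],[0,0,0,0,0,0,0.3],[0,0,0,0,0,0,0.3],[0,0,0,0,0,0,0.3]]}}

```text
time: 6.8
eef_pos: [0.4247, 0.0386, 0.1936]
tool_rot: [0.002, 1.0, 0.0, -0.0]
wrist_force: [0.8, 1.1, 1.0]
width: 0.422
grip_force: 8.0
```

Run:
```python
from h import *
im=robot.grab_frame("scene");cv2.imwrite("pics/s2.png",cv2.resize(im[130:290,100:330],(800,556),interpolation=cv2.INTER_CUBIC))
print(robot.sense()["joints"].round(2),robot.sense()["eef_pos"].round(4))
```

```text
[-0.17  0.05  1.85  0.    1.24 -1.74] [0.4247 0.0385 0.1936]
```

View pics/s2.png

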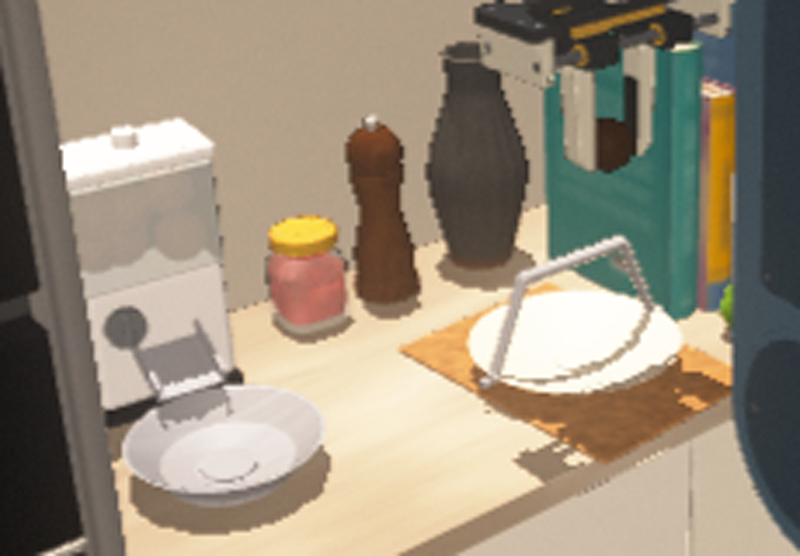

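The ball is held between the fingers at (613,145). The dish and handle stand undisturbed at (575,340), so I'll lower beside the bar.

{"name": "jog_arm", "arguments": {"deltas": [[0,0,0,0,0,0.02,0.3],[0,0,0,0,0,0.05,0.3],[0,0,0,0,0,0.08,0.3],[0,0,0,0,0,0.105,0.3],[0,0,0,0,0,0.125,0.3]]}}

```text
time: 7.35
eef_pos: [0.424, 0.0383, 0.0672]
tool_rot: [0.003, 1.0, 0.0, -0.001]
wrist_force: [-0.2, -0.3, -0.5]
width: 0.424
grip_force: 8.0
```

{"name": "jog_arm", "arguments": {"deltas": [[0,0,0,0,0,0.01,0.3],[0,0,0,0,0,0.02,0.3],[0,0,0,0,0,0.03,0.3],[0,0,0,0,0,0.036,0.3],[0,0,0,0,0,0.039,0.3]]}}

```text
time: 7.85
eef_pos: [0.4247, 0.038, 0.0294]
tool_rot: [0.003, 1.0, 0.0, -0.0]
wrist_force: [-0.4, 0.3, 0.1]
width: 0.421
grip_force: 8.0
```

{"name": "jog_arm", "arguments": {"deltas": [[0,0,0,0,0,0,0.3],[0,0,0,0,0,0,0.3],[0,0,0,0,0,0,0.3],[0,0,0,0,0,0,0.3],[0,0,0,0,0,0,0.3]], "squeeze": 4}}

```text
time: 8.35
eef_pos: [0.4248, 0.0379, 0.0299]
tool_rot: [0.003, 1.0, -0.0, 0.0]
wrist_force: [-0.4, -1.3, -0.1]
width: 0.425
grip_force: 4.0
```

{"name": "jog_arm", "arguments": {"deltas": [[0,0,0,0,0,0.002,0.3],[0,0,0,0,0,0.004,0.3],[0,0,0,0,0,0.005,0.3],[0,0,0,0,0,0.005,0.3],[0,0,0,0,0,0.005,0.42]]}}

```text
time: 8.85
eef_pos: [0.4246, 0.038, 0.0246]
tool_rot: [0.003, 1.0, 0.0, -0.0]
wrist_force: [-0.4, 0.4, -0.9]
width: 0.428
grip_force: 4.0
```

{"name": "jog_arm", "arguments": {"deltas": [[0,0,0,0,0,0,0.44],[0,0,0,0,0,0,0.47],[0,0,0,0,0,0,0.52],[0,0,0,0,0,0,0.56],[0,0,0,0,0,0,0.56]]}}

```text
time: 9.35
eef_pos: [0.4246, 0.038, 0.0247]
tool_rot: [0.003, 1.0, -0.0, 0.0]
wrist_force: [0.2, 0.1, 0.3]
width: 0.556
grip_force: 0.0
```

{"name": "jog_arm", "arguments": {"deltas": [[0,0,0,0,0,0,0.56],[0,0,0,0,0,0,0.56],[0,0,0,0,0,0,0.56],[0,0,0,0,0,0,0.56],[0,0,0,0,0,0,0.56]]}}

```text
time: 9.85
eef_pos: [0.4246, 0.038, 0.0246]
tool_rot: [0.003, 1.0, 0.0, -0.0]
wrist_force: [-0.1, 0.1, -0.9]
width: 0.562
grip_force: 0.0
```

{"name": "jog_arm", "arguments": {"deltas": [[0,0,0,0,0,-0.02,0.56],[0,0,0,0,0,-0.05,0.56],[0,0,0,0,0,-0.09,0.56],[0,0,0,0,0,-0.12,0.56],[0,0,0,0,0,-0.15,0.56]]}}

```text
time: 10.35
eef_pos: [0.4245, 0.038, 0.1762]
tool_rot: [0.003, 1.0, -0.0, 0.0]
wrist_force: [-0.5, -0.6, -0.5]
width: 0.559
grip_force: 0.0
```

{"name": "jog_arm", "arguments": {"deltas": [[0,0,0,0,0,0,0.56],[0,0,0,0,0,0,0.56],[0,0,0,0,0,0,0.56],[0,0,0,0,0,0,0.56],[0,0,0,0,0,0,0.56]]}}

```text
time: 10.85
eef_pos: [0.4239, 0.0381, 0.1736]
tool_rot: [0.003, 1.0, 0.0, -0.001]
wrist_force: [0.3, 0.4, 0.5]
width: 0.561
grip_force: 0.0
```

Run:
```python
from h import *
im=robot.grab_frame("wrist");c=robot.get_calibration("wrist");cv2.imwrite("pics/w3.png",im)
s=robot.sense();print(s["eef_pos"].round(4),proj(c,[.467,.0385,.03]),proj(c,[.467,.0385,.102]))
np.savez("w3.npz",i=c["intrinsics"],w=c["world_from_camera"])
```

```text
[0.4241 0.038  0.1738] [257.2 224. ] [257.4 257.5]
```

View pics/w3.png

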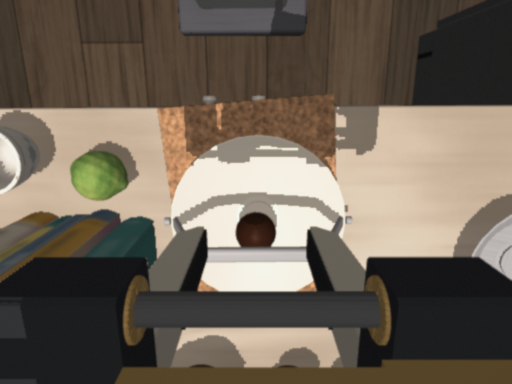

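The ball is near the dish middle at (255,231) and the bar runs level along row 254, columns 205–308. Next I turn the tool at this height and move over the bar.

{"name": "jog_arm", "arguments": {"deltas": [[0,0,0.14,0,0,0,0.56],[0,0,0.28,0,0,0,0.56],[0,0,0.42,0,0,0,0.56],[0,0,0.56,0,0,0,0.56],[0,0,0.7,0,0,0,0.56]]}}

```text
time: 11.4
eef_pos: [0.4244, 0.038, 0.1742]
tool_rot: [0.348, 0.937, -0.0, -0.0]
wrist_force: [-0.1, -0.2, 0.0]
width: 0.557
grip_force: 0.0
```

{"name": "jog_arm", "arguments": {"deltas": [[0,0,0.14,0,0,0,0.56],[0,0,0.28,0,0,0,0.56],[0,0,0.42,0,0,0,0.56],[0,0,0.56,0,0,0,0.56],[0,0,0.7,0,0,0,0.56]]}}

```text
time: 11.9
eef_pos: [0.4244, 0.038, 0.1742]
tool_rot: [0.649, 0.761, -0.0, -0.0]
wrist_force: [-0.4, 0.6, -0.1]
width: 0.562
grip_force: 0.0
```

{"name": "jog_arm", "arguments": {"deltas": [[0,0,0.08,-0.002,0.015,0,0.56],[0,0,0.165,-0.005,0.03,0,0.56],[0,0,0.17,-0.007,0.041,0,0.56],[0,0,0.17,-0.007,0.041,0,0.56],[0,0,0.17,-0.007,0.041,0,0.56]]}}

```text
time: 12.4
eef_pos: [0.4657, 0.0379, 0.1742]
tool_rot: [0.708, 0.706, -0.0, -0.001]
wrist_force: [-1.0, 0.7, 0.4]
width: 0.557
grip_force: 0.0
```

Run:
```python
from h import *
robot.grab_frame("top");robot.grab_frame("top")
im=robot.grab_frame("wrist");c=robot.get_calibration("wrist");cv2.imwrite("pics/w4.png",im)
s=robot.sense();print(s["eef_pos"].round(4),s["joints"].round(2),R.from_quat(s["tool_rot"]).as_matrix().round(3)[:,1])
for p in ([.466,.09,.102],[.466,-.014,.102],[.466,.0385,.03]):print(proj(c,p))
np.savez("w4.npz",intrinsics=c["intrinsics"],world_from_camera=c["world_from_camera"])
```

```text
[0.4655 0.0379 0.1745] [-0.16  0.15  1.79 -0.    1.2  -0.15] [ 1.    -0.004 -0.001]
[257.9 130.3]
[258.4 267. ]
[257.8 179.1]
```

View pics/w4.png

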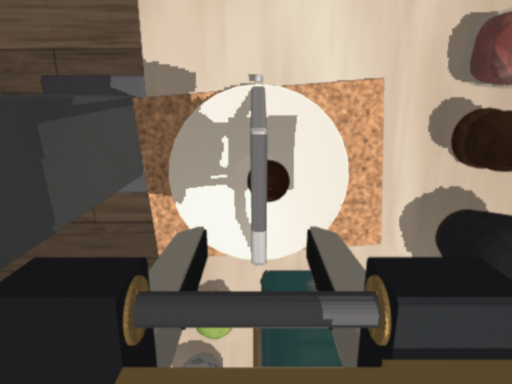

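The bar lies along column 259, the dish spans columns 170–348, and the ball is at (268,182). Checking the bar's centre along y.

Run:
```python
from h import *
c=np.load("w4.npz")
for n,u,v,z in [("far",259,130,.102),("near",259,232,.102),("near2",259,264,.102),("rimfar",259,85,.028),("rimnear",259,260,.028),("L",170,175,.028),("Rr",348,175,.028),("ball",268,182,.03),("footfar",258,75,.028)]: print(n,ray(c,u,v,z))
print(proj(c,[.466,-.045,.028]))
```

```text
far [0.4668 0.0902 0.102 ]
near [0.4666 0.0149 0.102 ]
near2 [ 0.4665 -0.0114  0.102 ]
rimfar [0.4673 0.1223 0.028 ]
rimnear [ 0.4669 -0.0453  0.028 ]
L [0.3839 0.0423 0.028 ]
Rr [0.5503 0.0416 0.028 ]
ball [0.4755 0.0357 0.03  ]
footfar [0.4665 0.1306 0.028 ]
[258.1 259.7]
```

{"name": "jog_arm", "arguments": {"deltas": [[0,0,0,0.001,0.0015,0.015,0.56],[0,0,0,0.001,0.0015,0.035,0.56],[0,0,0,0.001,0.0015,0.055,0.56],[0,0,0,0.001,0.0015,0.075,0.56],[0,0,0,0.001,0.0015,0.085,0.56]]}}

```text
time: 13.05
eef_pos: [0.4663, 0.039, 0.0883]
tool_rot: [0.709, 0.706, -0.001, -0.001]
wrist_force: [-0.1, 0.2, -0.2]
width: 0.559
grip_force: 0.0
```

{"name": "jog_arm", "arguments": {"deltas": [[0,0,0,0,0,0.005,0.56],[0,0,0,0,0,0.01,0.45],[0,0,0,0,0,0.01,0.4],[0,0,0,0,0,0.01,0.35],[0,0,0,0,0,0.01,0.3]]}}

```text
time: 13.55
eef_pos: [0.4682, 0.0387, 0.0803]
tool_rot: [0.709, 0.705, 0.0, 0.0]
wrist_force: [0.6, -0.1, -0.7]
width: 0.322
grip_force: 0.0
```

{"name": "jog_arm", "arguments": {"deltas": [[0,0,0,0,0,0,0.26],[0,0,0,0,0,0,0.22],[0,0,0,0,0,0,0.19],[0,0,0,0,0,0,0.16],[0,0,0,0,0,0,0.14]], "squeeze": 10}}

```text
time: 14.05
eef_pos: [0.4676, 0.0388, 0.0797]
tool_rot: [0.709, 0.705, -0.0, -0.0]
wrist_force: [-1.3, 0.6, 0.9]
width: 0.145
grip_force: 0.7
```

{"name": "jog_arm", "arguments": {"deltas": [[0,0,0,0,0,0,0.12],[0,0,0,0,0,0,0.1],[0,0,0,0,0,0,0.05],[0,0,0,0,0,0,0.05],[0,0,0,0,0,0,0.05]]}}

```text
time: 14.55
eef_pos: [0.4674, 0.0389, 0.0796]
tool_rot: [0.709, 0.705, -0.0, -0.0]
wrist_force: [-3.1, 0.2, 2.0]
width: 0.126
grip_force: 10.0
```

{"name": "jog_arm", "arguments": {"deltas": [[0,0,0,0,0,0,0.05],[0,0,0,0,0,0,0.05],[0,0,0,0,0,0,0.05],[0,0,0,0,0,0,0.05],[0,0,0,0,0,0,0.05]], "squeeze": 40}}

```text
time: 15.05
eef_pos: [0.4676, 0.0388, 0.0797]
tool_rot: [0.709, 0.705, -0.0, -0.0]
wrist_force: [-4.1, 1.1, 3.8]
width: 0.122
grip_force: 40.0
```

{"name": "jog_arm", "arguments": {"deltas": [[0,0,0,0,0,-0.002,0.05],[0,0,0,0,0,-0.006,0.05],[0,0,0,0,0,-0.013,0.05],[0,0,0,0,0,-0.021,0.05],[0,0,0,0,0,-0.03,0.05]]}}

```text
time: 15.55
eef_pos: [0.4679, 0.0387, 0.1104]
tool_rot: [0.709, 0.705, 0.0, 0.0]
wrist_force: [0.2, -0.6, -2.6]
width: 0.126
grip_force: 40.0
```

{"name": "jog_arm", "arguments": {"deltas": [[0,0,0,0,0,-0.01,0.05],[0,0,0,0,0,-0.02,0.05],[0,0,0,0,0,-0.03,0.05],[0,0,0,0,0,-0.04,0.05],[0,0,0,0,0,-0.047,0.05]]}}

```text
time: 16.05
eef_pos: [0.4681, 0.0387, 0.1578]
tool_rot: [0.709, 0.705, 0.0, 0.0]
wrist_force: [0.3, -0.8, -1.8]
width: 0.12
grip_force: 40.0
```

{"name": "jog_arm", "arguments": {"deltas": [[0,0,0,0,0,-0.004,0.05],[0,0,0,0,0,-0.006,0.05],[0,0,0,0,0,-0.006,0.05],[0,0,0,0,0,-0.006,0.05],[0,0,0,0,0,-0.006,0.05]]}}

```text
time: 16.55
eef_pos: [0.4674, 0.0388, 0.1622]
tool_rot: [0.709, 0.705, -0.0, -0.0]
wrist_force: [0.9, -0.4, -1.8]
width: 0.123
grip_force: 40.0
```

Run:
```python
from h import *
im=robot.grab_frame("wrist");c=robot.get_calibration("wrist")
a=cv2.resize(im,(400,300));b=cv2.resize(robot.grab_frame("scene")[100:250,180:380],(400,300))
cv2.imwrite("pics/w5.png",np.hstack([a,b]))
s=robot.sense();print(s["eef_pos"].round(4),s["joints"].round(2),s["wrist_force"].round(1),s["moment"].round(2))
p=s["eef_pos"];zu=p[2]+.019-.094
print("dish z",zu,"expect centre px/ball",proj(c,[p[0],p[1],zu+.026])*400/512)
np.savez("w5.npz",intrinsics=c["intrinsics"],world_from_camera=c["world_from_camera"])
```

```text
[0.4675 0.0388 0.1623] [-0.16  0.16  1.8   0.    1.18 -0.15] [-0.3 -0.4 -2.7] [-0.02 -0.08  0.05]
dish z 0.08732085520087765 expect centre px/ball [201.25   166.5625]
```

View pics/w5.png

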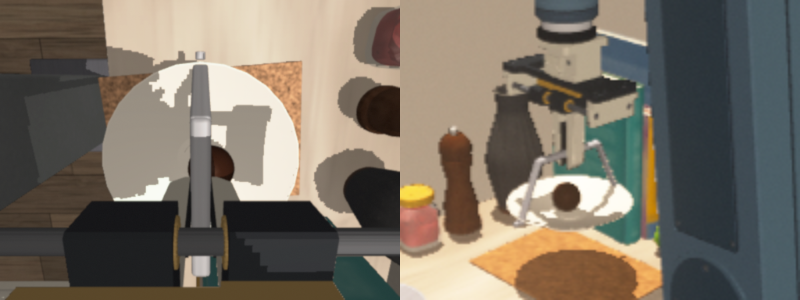

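The dish is lifted level. The ball sits at (211,165) in the left half, about 10 mm from the centre. I'll shift slightly away from the books, then turn slowly.

{"name": "jog_arm", "arguments": {"deltas": [[0,0,0,0.001,0,0,0.05],[0,0,0,0.004,0,0,0.05],[0,0,0,0.008,0,0,0.05],[0,0,0,0.011,0,0,0.05],[0,0,0,0.012,0,0,0.05]]}}

```text
time: 17.15
eef_pos: [0.4677, 0.0513, 0.1626]
tool_rot: [0.709, 0.706, 0.0, -0.0]
wrist_force: [-1.2, 0.5, -2.6]
width: 0.125
grip_force: 40.0
```

{"name": "jog_arm", "arguments": {"deltas": [[0,0,-0.01,0,0,0,0.05],[0,0,-0.03,0,0,0,0.05],[0,0,-0.07,0,0,0,0.05],[0,0,-0.12,0,0,0,0.05],[0,0,-0.18,0,0,0,0.05]]}}

```text
time: 17.65
eef_pos: [0.4678, 0.0506, 0.1627]
tool_rot: [0.641, 0.767, -0.0, 0.0]
wrist_force: [0.2, 0.0, -2.4]
width: 0.122
grip_force: 40.0
```

{"name": "jog_arm", "arguments": {"deltas": [[0,0,-0.07,0,0,0,0.05],[0,0,-0.14,0,0,0,0.05],[0,0,-0.21,0,0,0,0.05],[0,0,-0.28,0,0,0,0.05],[0,0,-0.35,0,0,0,0.05]]}}

```text
time: 18.15
eef_pos: [0.4678, 0.0506, 0.1627]
tool_rot: [0.498, 0.867, -0.0, 0.0]
wrist_force: [-0.1, -0.6, -2.2]
width: 0.122
grip_force: 40.0
```

{"name": "jog_arm", "arguments": {"deltas": [[0,0,-0.07,0,0,0,0.05],[0,0,-0.14,0,0,0,0.05],[0,0,-0.21,0,0,0,0.05],[0,0,-0.28,0,0,0,0.05],[0,0,-0.35,0,0,0,0.05]]}}

```text
time: 18.65
eef_pos: [0.4678, 0.0506, 0.1627]
tool_rot: [0.339, 0.941, -0.0, 0.0]
wrist_force: [-0.1, 0.0, -3.1]
width: 0.125
grip_force: 40.0
```

{"name": "jog_arm", "arguments": {"deltas": [[0,0,-0.07,0,0,0,0.05],[0,0,-0.14,0,0,0,0.05],[0,0,-0.21,0,0,0,0.05],[0,0,-0.28,0,0,0,0.05],[0,0,-0.35,0,0,0,0.05]]}}

```text
time: 19.15
eef_pos: [0.4678, 0.0506, 0.1627]
tool_rot: [0.17, 0.985, -0.0, 0.0]
wrist_force: [0.2, -0.1, -3.2]
width: 0.128
grip_force: 40.0
```

{"name": "jog_arm", "arguments": {"deltas": [[0,0,-0.07,0,0,0,0.05],[0,0,-0.14,0,0,0,0.05],[0,0,-0.21,0,0,0,0.05],[0,0,-0.27,0,0,0,0.05],[0,0,-0.32,0,0,0,0.05]]}}

```text
time: 19.65
eef_pos: [0.4678, 0.0506, 0.1627]
tool_rot: [0.011, 1.0, -0.0, 0.0]
wrist_force: [-0.2, 0.1, -2.5]
width: 0.125
grip_force: 40.0
```

{"name": "jog_arm", "arguments": {"deltas": [[0,0,-0.04,0,0,0,0.05],[0,0,-0.07,0,0,0,0.05],[0,0,-0.09,0,0,0,0.05],[0,0,-0.1,0,0,0,0.05],[0,0,-0.1,0,0,0,0.05]]}}

```text
time: 20.15
eef_pos: [0.4678, 0.0507, 0.1627]
tool_rot: [-0.037, 0.999, -0.0, 0.0]
wrist_force: [-0.2, -0.3, -1.8]
width: 0.125
grip_force: 40.0
```

{"name": "jog_arm", "arguments": {"deltas": [[0,0,0,0,0,0,0.05],[0,0,0,0,0,0,0.05],[0,0,0,0,0,0,0.05],[0,0,0,0,0,0,0.05],[0,0,0,0,0,0,0.05]]}}

```text
time: 20.65
eef_pos: [0.4678, 0.0508, 0.1626]
tool_rot: [-0.037, 0.999, 0.0, -0.0]
wrist_force: [-0.1, -0.1, -2.7]
width: 0.121
grip_force: 40.0
```

{"name": "jog_arm", "arguments": {"deltas": [[0,0,0,0,0,0,0.05],[0,0,0,0,0,0,0.05],[0,0,0,0,0,0,0.05],[0,0,0,0,0,0,0.05],[0,0,0,0,0,0,0.05]]}}

```text
time: 21.15
eef_pos: [0.4678, 0.0508, 0.1627]
tool_rot: [-0.037, 0.999, 0.0, 0.0]
wrist_force: [0.1, -0.3, -2.7]
width: 0.121
grip_force: 40.0
```

Run:
```python
from h import *
im=robot.grab_frame("wrist");c=robot.get_calibration("wrist")
a=cv2.resize(im,(400,300));b=cv2.resize(robot.grab_frame("scene")[100:250,180:380],(400,300))
cv2.imwrite("pics/w6.png",np.hstack([a,b]))
s=robot.sense();print(s["eef_pos"].round(4),s["joints"].round(2),R.from_quat(s["tool_rot"]).as_matrix().round(3).tolist(),s["wrist_force"].round(1),s["moment"].round(2))
p=s["eef_pos"];zu=p[2]+.019-.094
print("dish z",zu,"centre px",proj(c,[p[0],p[1],zu+.026])*400/512)
def blob(im):
    m=(im.max(2)<75)&(im[:,:,2]>im[:,:,0]+8)
    n,l,st,ce=cv2.connectedComponentsWithStats(m.astype(np.uint8))
    return [(st[i].tolist(),ray(c,*ce[i],zu+.026)) for i in range(1,n) if st[i,4]>250]
print(blob(im));robot.grab_frame("top");print(blob(robot.grab_frame("wrist")))
```

```text
[0.4678 0.0508 0.1627] [-0.13  0.16  1.8   0.    1.18 -1.77] [[-0.997, -0.074, -0.0], [-0.074, 0.997, 0.0], [0.0, 0.0, -1.0]] [ 0.2  0.4 -2.4] [-0.03 -0.16  0.01]
dish z 0.08766651027568706 centre px [200.234375 166.953125]
[([0, 0, 20, 37, 661], array([ 0.3605, -0.0989,  0.1137])), ([78, 0, 68, 47, 952], array([ 0.3519, -0.0392,  0.1137])), ([242, 0, 80, 48, 1018], array([0.3543, 0.0627, 0.1137])), ([320, 0, 18, 47, 316], array([0.3475, 0.0837, 0.1137])), ([389, 0, 97, 69, 2940], array([0.3476, 0.1361, 0.1137])), ([0, 163, 97, 52, 446], array([ 0.4542, -0.0737,  0.1137])), ([270, 186, 29, 46, 1045], array([0.4634, 0.0682, 0.1137])), ([238, 342, 42, 26, 693], array([0.5822, 0.062 , 0.1137]))]
[([0, 0, 20, 37, 661], array([ 0.3605, -0.0989,  0.1137])), ([78, 0, 68, 47, 950], array([ 0.3519, -0.0393,  0.1137])), ([241, 0, 81, 48, 1010], array([0.3544, 0.0626, 0.1137])), ([323, 0, 15, 47, 278], array([0.3459, 0.0842, 0.1137])), ([389, 0, 98, 69, 2939], array([0.3476, 0.1361, 0.1137])), ([0, 163, 97, 52, 450], array([ 0.4546, -0.0743,  0.1137])), ([270, 186, 29, 46, 1046], array([0.4634, 0.0682, 0.1137])), ([238, 342, 42, 26, 693], array([0.5822, 0.062 , 0.1137]))]
```

View pics/w6.png

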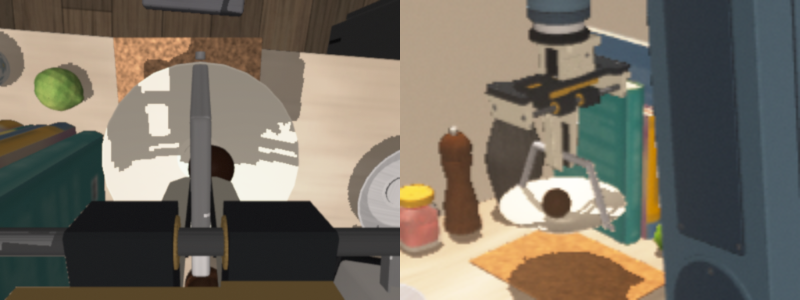

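The handle is parallel to the mat edges. The dish is level and about 84 mm above the mat, some 16 mm off the mat's centre. The ball is at rest near the dish centre, around (211,163), with identical readings in two successive frames. Handing in.

```bash
python3 -c "
from rig import robot
print(robot.job_done())"
```

```text
the job is handed in; nothing more can be done
None
```

I handed the job in with the dish held level and still about 8 cm above the mat, its handle along the mat's long side and the ball resting loose about 15 mm from the dish's centre; the hand-in returned no verdict.

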